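# Tighten the loose glaze jar and shelve it

## Robot

A 6-joint arm with a two-finger parallel gripper is mounted at the origin on the work surface. World frame = base frame: x ahead of the robot, y to its left, z up, the work surface at z = 0. Lengths are in m, angles in rad, forces in N, time in s.
With the tool pointing down it reaches from about 0.375 to 0.975 m from the base axis. Payload 3.8 kg.
Tool frame: the origin (TCP) lies midway between the tips of the shut fingers; the grasp point (between the pads) lies 19 mm behind it; z points along the fingers, y is the line along which they close (so a half turn about z gives the same grasp; the last joint's range is limited). The gripper opens to 85 mm and grips with 20 to 120 N. Pads are 22 mm wide; open, the fingers measure 114 mm over their backs; the gripper's body (76 mm by 85 mm) begins 54 mm behind the grasp point. The pads swing forward as they close: fully open they stand 13 mm farther back than shut.
Start: joints at [-1.309, 0.264, 1.604, -0, 1.274, -0.037], TCP at [0.199, -0.645, 0.231] pointing down, gripper open.
Joint ranges: [-2.63, 2.63], [-0.94, 2.18], [0.31, 2.57], [-1.31, 4.45], [0, 2.66], [-2.55, 2.55]. Speed limits (rad/s): [2.57, 2.57, 3.14, 3.14, 3.14, 3.14].

## Interface

Orientations are given as a rotation vector (axis times angle).
In Python, from workcell import bot gives the robot as it stands.
- The arm moves only by the tool step_arm, never from a script. Its argument "motion" is a list of rows, each a list of 5 numbers: the finger opening in cm, from 0 to 8.54, then the shift along the tool's x, y, z in cm, then the turn about the tool's z in degrees. In form: [[claw, dx, dy, dz, twist], ...]. A call has 1 to 20 rows; each row is the pose to reach, as a shift and turn from the pose commanded when the call began, along the tool's axes at that moment; what a row does not reach only later rows make up. A row lasts 1/10 s, in which the tool goes at most 50 mm and 8.59 degrees, less where a joint would pass 70% of its speed; a pose out of reach is approached as far as the arm can. A call with a gripper value outside its range is refused whole. The fingers move at their own pace and stop on an object; "force" is the grip in N (left out, the last holds). Time passes only in rows, so rows that repeat a pose let the fingers close. It gives the time, the measured TCP pose, the force, the opening and the grip force at its end, in the units of the state.
- bot.read_state(): the state, without advancing time (a new reading comes with each control period).
- bot.read_camera(name): name is "scene" or "top" or "wrist"; returns (picture, depth): 420x560x3 uint8, red, green, blue; 420x560 float32, m along the optical axis (not along the pixel's ray), 0 where there is no reading.
- bot.calibration(name): a dict with "mtx" (3x3 intrinsics, pixels), "origin" and "orientation" of the camera in the world; the wrist camera has in their place "T_tool_cam" (4x4, takes a point from camera to tool coordinates, whose origin is the TCP and whose axes are the flange's). Camera axes: x right, y up, looking along -z (the intrinsics and any distortion apply to the point x, -y, -z); pixel columns grow to the right and rows downward; lengths in m; the calibration is good to about 2 mm. The wrist camera is an equidistant fisheye: a pixel r from the principal point sees the ray r / f radians off the axis. A picture is of the moment at which its call begins: read the wrist's pose just before it. calibration takes no time and is no camera call.
- bot.finish_job(): hands the job in; it is judged then, once.
The state is a dict: "time": time; "q": joint angles; "joint_vel": joint speeds; "joint_torque": joint torques, N m; "tool_pos": TCP position; "tcp_rot": TCP orientation; "wrist_force": force on the tool from outside, world axes, zero at the start; "torque": the same for the moment, N m; "width": opening from 0.0 (shut) to 1.0 (fully open); "grip_force": force on a finger pad.
Only numpy, scipy, OpenCV 4.12 (cv2) and the standard library are available. Lean on these libraries where they do the work, as an engineer would, in place of code of your own. Each camera call takes 0.05 s, during which the arm holds its last target. There are 200 camera calls.

## Task

One of the two oblong glaze jars has a loose screw cap: the ridge on its cap stands askew instead of in line with the long side of the jar. Screw that cap fully home (clockwise) while the jar stands where it is on the table, then set that jar down upright on the clear part of the low plank shelf, beside the two clay cups. Do not drop it, and leave the other oblong jar, whose cap is tight, standing where it is.

Things in the scene. Friction and masses are not known exactly. Their poses are not given: they have to be found in the camera images.
- loose_jar: The jar to tighten and shelve: white plastic, oblong, 58 mm in its x, 94 in y, shoulder at 80, about 0.45 kg, loose on the table. Round black screw cap on its axis, 54 mm across, 86 to 110 mm above the underside, white ridge (46 x 9 mm) on top to 113.5. The cap can be gripped across its sides at any yaw and never comes off: the jar can be lifted by it. Origin: centre of the underside, z up.
- loose_cap (a joint): Turn of the loose jar's cap on the jar, rad: 0 = fully home (ridge along the jar's y, its long side), growing anticlockwise seen from above; tighten clockwise. Starts at 0.6 to 1.2. It does not rise or sink. Light friction (0.035 N m): the jar's weight keeps it from turning along. Firm stop at 0; turned on past it, the whole jar turns.
- tight_jar: The other jar, of the same make and size, its cap tight (ridge along its long side). Origin: centre of the underside. To be left alone.
- shelf: Low plank shelf, fixed, board top 50 mm above the table. Origin: at table height under the middle of its clear part; its x points away from the robot at yaw 0. Board from x -90 to 180 mm, y -100 to 100 mm. Two fixed clay cups (64 mm across, 55 mm high) stand on it at x 140, y -50 and 50 mm; clear for the jar from x -90 to 105 mm.
Mind the look-alikes: they are no part of the job. What is shaped like the loose_jar but blue or green is not meant.

How it is judged:
On the way:
1. the loose cap is screwed home (within 0.15 rad) while its jar stands upright on the table within 60 mm of where it began (value of joint loose_cap below 0.15 rad and distance of loose_jar from where it was at the start of the episode below 0.06 m and height (world z) of loose_jar below 0.012 m and angle between loose_jar's own z axis and vertical below 0.2 rad), for 0.2 s.
At the end, for the whole second after the job is handed in: Loose cap home (within 0.15 rad); its jar released, upright (0.1 rad) and at rest on the clear part of the shelf board, centre at x -75 to 85 mm and y within 80 mm of the shelf's origin, underside 45 to 56 mm up. The tight jar upright within 20 mm of its start (value of joint loose_cap below 0.15 rad and x of loose_jar in the frame of shelf between -0.075 and 0.085 m and y of loose_jar in the frame of shelf between -0.08 and 0.08 m and z of loose_jar in the frame of shelf between 0.045 and 0.056 m and angle between loose_jar's own z axis and vertical below 0.1 rad and linear speed of loose_jar below 0.03 m/s and distance of tight_jar from where it was at the start of the episode below 0.02 m and angle between tight_jar's own z axis and vertical below 0.15 rad); the robot touches nothing.
It fails at once if the tight jar is moved by more than 20 mm or tipped (distance of tight_jar from where it was at the start of the episode above 0.02 m or angle between tight_jar's own z axis and vertical above 0.3 rad).
It fails at once if the loose jar is dropped or slammed on the shelf (over 80 N) (contact force between loose_jar and shelf above 80 N).
It also fails if it takes over 54 s, if anything falls off the work surface, if the arm or the gripper's body presses on something with over 40 N, if the wrist force passes 120 N, or if a joint passes its speed limit or range.

## Working session

There is one attempt and no reset: what is moved stays moved. The work goes in short steps, Python scripts to look and compute and a tool call to move; the robot and the scene stay as the last step left them, time stands still between calls to the robot, and variables do not carry over. Pictures are saved under pics/ and viewed, at most 10 in all, crops included, and the job is handed in when it is done.

Besides the shell and the picture viewer there is one more tool, called as a command line: name --pt "numbers of a row" for each row, then --argument value for the rest. step_arm: Moves the arm, as the interface text tells. Its arguments: {"type":"object","properties":{"motion":{"type":"array","items":{"type":"array","items":{"type":"number"}}},"force":{"type":"number"}},"required":["motion"]}

```bash
mkdir -p pics; ls; cat > h.py <<'E'
import numpy as np, cv2
from scipy.spatial.transform import Rotation as R
from workcell import bot
def world(name,d,c):
    """pixel depth map -> world points (HxWx3)"""
    M=np.array(c['mtx']); h,w=d.shape
    u,v=np.meshgrid(np.arange(w),np.arange(h))
    p=np.stack([(u-M[0,2])/M[0,0]*d,-(v-M[1,2])/M[1,1]*d,-d],-1)
    o=np.array(c['orientation']); Rm=R.from_rotvec(o).as_matrix() if o.shape==(3,) else o
    return p@Rm.T+np.array(c['origin'])
E
python3 - <<'E'
from h import *
for n in ['scene','top']:
    im,d=bot.read_camera(n); cv2.imwrite(f'pics/{n}0.png',im[...,::-1]); np.savez(f'{n}0.npz',im=im,d=d)
    c=bot.calibration(n); print(n,c)
print(bot.read_state())
a=cv2.imread('pics/top0.png');
E
```

```text
pics
scene {'mtx': array([[491.98046456,   0.        , 284.2043047 ],
       [  0.        , 491.98046456, 204.46813891],
       [  0.        ,   0.        ,   1.        ]]), 'origin': array([1.21860227, 0.76390797, 0.74238491]), 'orientation': array([0.43394859, 1.12301467, 2.18167885])}
top {'mtx': array([[396.52834388,   0.        , 282.58269298],
       [  0.        , 396.52834388, 208.18824182],
       [  0.        ,   0.        ,   1.        ]]), 'origin': array([0.47536151, 0.07331872, 0.92472416]), 'orientation': array([ 0.08460416, -0.1167139 , -1.59539183])}
{'time': 0.1, 'q': array([-1.30890417e+00,  2.64689485e-01,  1.60528079e+00,  2.19053977e-05,
        1.27369296e+00, -3.69053403e-02]), 'joint_vel': array([-0.00046171,  0.00024266, -0.00446135, -0.00037291, -0.00240241,
        0.00113025]), 'joint_torque': array([ 7.57853759e-04, -5.16706502e+01, -3.68590736e+01,  7.92141094e-06,
        6.24322041e-03,  9.96081127e-06]), 'tool_pos': array([ 0.19852646, -0.64443494,  0.23005525]), 'tcp_rot': array([-3.10456225e+00, -4.67289388e-01,  3.32208851e-04]), 'wrist_force': array([-0.17347638, -0.27037278, -0.24858312]), 'torque': array([-0.02344832,  0.02107547,  0.04358443]), 'grip_force': 0.0, 'width': 0.9995309935806023}
```

View pics/top0.png

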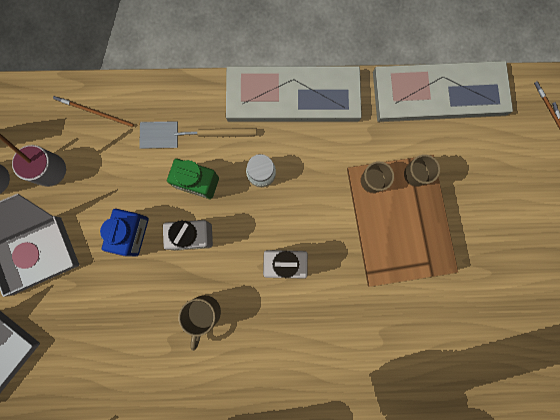

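View pics/scene0.png

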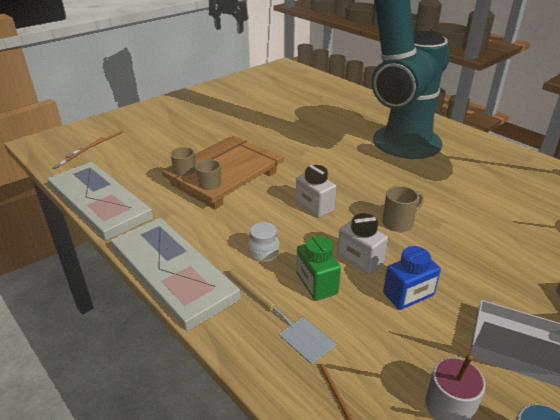

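Candidates in the top picture:
- white jar at (185,235), ridge askew
- white jar at (286,264), ridge along its long side, so tight
- blue jar (121,232), green jar (192,177) and a round white jar (260,170), all look-alikes

I choose (185,235). The shelf is at (403,222), with its cups at (378,177) and (424,169).

```bash
python3 - <<'E'
from h import *
z=np.load('top0.npz'); im,d=z['im'],z['d']; c=bot.calibration('top'); P=world('top',d,c)
cv2.imwrite('pics/crop1.png',cv2.resize(im[195:295,90:320],None,fx=3.4,fy=3.4,interpolation=cv2.INTER_CUBIC)[...,::-1])
print('table z',np.median(P[320:340,100:160,2]))
hsv=cv2.cvtColor(im,cv2.COLOR_RGB2HSV)
def rect(m):
    q=P[m][:,:2].astype(np.float32); r=cv2.minAreaRect(q); return r, q.mean(0),len(q)
for nm,(u0,u1,v0,v1) in {'loose':(155,215,205,260),'tight':(255,315,240,290),'blue':(95,152,200,265),'green':(160,220,150,205)}.items():
    box=np.zeros(d.shape,bool); box[v0:v1,u0:u1]=1
    Z=P[...,2]
    cap=box&(Z>0.1)&(Z<.13); ridge=cap&(hsv[...,2]>130)&(hsv[...,1]<90); sh=box&(Z>.07)&(Z<.13)
    for k,m in (('cap',cap),('ridge',ridge),('shoulder',sh)):
        if m.sum()>5: 
            r=rect(m); b=cv2.boxPoints(r[0]); e=max((b[1]-b[0],b[2]-b[1]),key=np.linalg.norm)
            print(nm,k,'ctr',np.round(r[0][0],4),'size',np.round(r[0][1],4),'long dir deg',np.degrees(np.arctan2(e[1],e[0])).round(1),'mean',r[1].round(4),'z',np.median(P[m][:,2]).round(4),r[2])
box=np.zeros(d.shape,bool); box[150:295,335:470]=1
m=box&(abs(P[...,2]-.05)<.008); r=rect(m); print('shelf',r,cv2.boxPoints(r[0]).round(3).tolist())
m=box&(P[...,2]>.09); n,l,s,ce=cv2.connectedComponentsWithStats(m.astype(np.uint8))
for i in range(1,n):
    if s[i,4]>40: print('cup',rect(l==i)[:2],s[i,4])
E
```

```text
table z -0.0006239538860901561
loose cap ctr [0.533  0.2652] size [0.0539 0.0544] long dir deg -73.1 mean [0.5328 0.2641] z 0.1095 578
loose ridge ctr [0.5313 0.2672] size [0.0164 0.0507] long dir deg -45.6 mean [0.5332 0.2657] z 0.1127 91
loose shoulder ctr [0.5331 0.2647] size [0.0579 0.0942] long dir deg -87.7 mean [0.5317 0.2604] z 0.0899 1205
tight cap ctr [0.4651 0.0527] size [0.0544 0.0529] long dir deg 15.5 mean [0.4645 0.0528] z 0.1096 563
tight ridge ctr [0.4573 0.0527] size [0.0426 0.0243] long dir deg 89.0 mean [0.4644 0.0528] z 0.1131 87
tight shoulder ctr [0.4645 0.0527] size [0.094  0.0577] long dir deg 86.8 mean [0.4647 0.0532] z 0.0814 1203
blue cap ctr [0.5423 0.4028] size [0.0546 0.0535] long dir deg 89.2 mean [0.5423 0.4011] z 0.1094 595
blue shoulder ctr [0.5423 0.402 ] size [0.0574 0.0939] long dir deg -14.7 mean [0.5412 0.3975] z 0.0824 1320
green cap ctr [0.6599 0.2528] size [0.0536 0.0549] long dir deg -16.3 mean [0.6588 0.2526] z 0.1094 549
green shoulder ctr [0.6598 0.2534] size [0.0941 0.058 ] long dir deg 71.2 mean [0.6556 0.2487] z 0.0938 1152
shelf (((0.5568888783454895, -0.2117389440536499), (0.27073854207992554, 0.20113599300384521), 7.24976921081543), array([ 0.5372018 , -0.21021192], dtype=float32), 9274) [[0.4099999964237213, -0.1289999932050705], [0.4350000023841858, -0.32899999618530273], [0.7039999961853027, -0.2939999997615814], [0.6779999732971191, -0.0949999988079071]]
cup (((0.562171459197998, -0.11010563373565674), (0.06296640634536743, 0.4009453058242798), 34.252098083496094), array([ 0.6571548 , -0.25055346], dtype=float32)) 310
cup (((0.5597639679908752, -0.060380786657333374), (0.061171989887952805, 0.3104512691497803), 43.227657318115234), array([ 0.64512324, -0.15175276], dtype=float32)) 277
```

View pics/crop1.png

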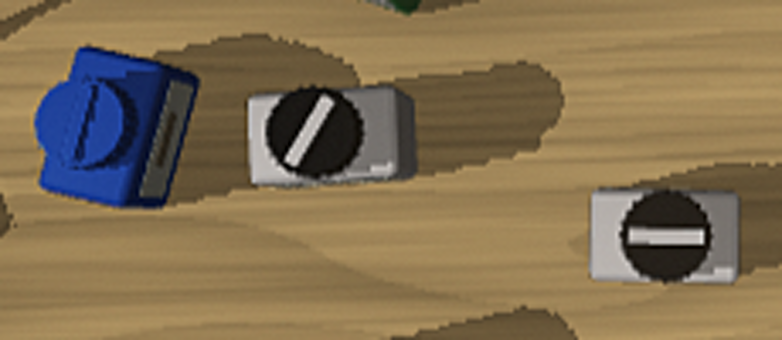

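The crop confirms it: the jar at left centre (top pixel ~(183,235)) is white with its ridge about 60° anticlockwise off its long side. The one at (286,264) is tight. Next I work out the moves.

```bash
cat >> h.py <<'E'
def plan(*pts):
    s=bot.read_state(); T=R.from_rotvec(s['tcp_rot']).as_matrix(); p=np.array(s['tool_pos'])
    print('t',round(s['time'],2),'tcp',p.round(4),'xdir',np.degrees(np.arctan2(T[1,0],T[0,0])).round(1),'tilt',np.degrees(np.arccos(-T[2,2])).round(2),'q',np.round(s['q'],2),'w',round(s['width'],3),'grip',round(s['grip_force'],1),'F',np.round(s['wrist_force'],1))
    for x in pts: print(x,'->cm',(T.T@(np.array(x)-p)*100).round(2))
E
python3 - <<'E'
from h import *
plan((.43,-.20,.23),(.533,.265,.20))
E
```

```text
t 0.1 tcp [ 0.1985 -0.6444  0.2301] xdir 17.1 tilt 0.12 q [-1.31  0.26  1.61  0.    1.27 -0.04] w 1.0 grip 0.0 F [-0.2 -0.3 -0.2]
(0.43, -0.2, 0.23) ->cm [ 35.2  -35.66   0.08]
(0.533, 0.265, 0.2) ->cm [ 58.74 -77.06   3.17]
```

step_arm --pt "8.5 4 -4 0 0" --pt "8.5 8 -8 0 0" --pt "8.5 12 -12 0 0" --pt "8.5 16 -16 0 0" --pt "8.5 20 -20 0 0" --pt "8.5 24 -24 0 0" --pt "8.5 28 -28 0 0" --pt "8.5 32 -32 0 0" --pt "8.5 35 -36 0 0" --pt "8.5 38 -40 0 -5" --pt "8.5 40 -44 0 -10" --pt "8.5 42.5 -48 0 -15" --pt "8.5 44.5 -52 0 -20" --pt "8.5 47 -56 0 -27" --pt "8.5 49 -60 0 -34" --pt "8.5 51.5 -64 0 -42" --pt "8.5 53.5 -68 0 -50" --pt "8.5 56 -72 1 -56" --pt "8.5 58 -76 2 -60" --pt "8.5 58.7 -77 3 -60"

```text
time: 2.1
tool_pos: [0.5333, 0.2674, 0.2012]
tcp_rot: [-2.452, -1.963, -0.003]
wrist_force: [-0.3, 0.2, 0.3]
width: 0.994
grip_force: 0.0
```

```bash
python3 - <<'E'
from h import *
plan((.533,.265,.15),(.533,.265,.084))
s=bot.read_state(); im,d=bot.read_camera('wrist'); cv2.imwrite('pics/w1.png',im[...,::-1])
E
```

```text
t 2.1 tcp [0.5333 0.2674 0.2012] xdir 77.3 tilt 0.1 q [0.42 0.14 1.81 0.   1.19 0.64] w 0.994 grip 0.0 F [-0.3  0.2  0.3]
(0.533, 0.265, 0.15) ->cm [-0.25  0.02  5.11]
(0.533, 0.265, 0.084) ->cm [-0.26  0.02 11.71]
```

View pics/w1.png

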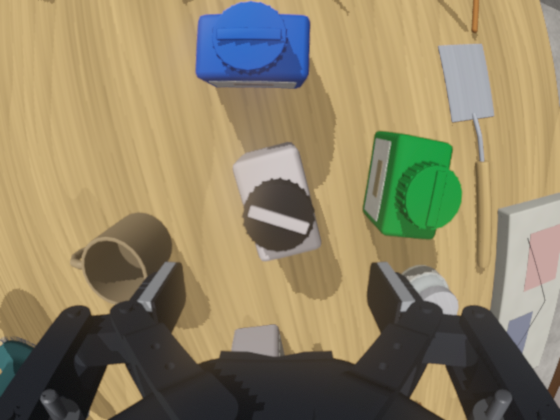

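The wrist view shows the white jar's black cap at (279,215), between the fingers. Its ridge stands about 60° anticlockwise of the long side, and the blue, green and mug neighbours are clear. I'll descend and grip.

step_arm --pt "8.5 -0.2 0 3 0" --pt "8.5 -0.2 0 6 0" --pt "8.5 -0.2 0 8.5 0" --pt "8.5 -0.2 0 10.2 0" --pt "8.5 -0.2 0 11.2 0" --pt "8.5 -0.2 0 11.7 0" --pt "8.5 -0.2 0 11.7 0" --pt "4 -0.2 0 11.7 0" --pt "4 -0.2 0 11.7 0" --pt "4 -0.2 0 11.7 0" --pt "4 -0.2 0 11.7 0" --pt "4 -0.2 0 11.7 0" --pt "4 -0.2 0 11.7 0" --pt "4 -0.2 0 11.7 0" --force 45

```text
time: 3.55
tool_pos: [0.534, 0.2621, 0.0858]
tcp_rot: [2.456, 1.958, 0.005]
wrist_force: [0.7, -1.0, 6.5]
width: 0.614
grip_force: 47.7
```

step_arm --pt "4 0 0 -0.1 0" --pt "4 0 0 -0.1 5" --pt "4 0 0 -0.1 10" --pt "4 0 0 -0.1 15" --pt "4 0 0 -0.1 20" --pt "4 0 0 -0.1 25" --pt "4 0 0 -0.1 30" --pt "4 0 0 -0.1 35" --pt "4 0 0 -0.1 40" --pt "4 0 0 -0.1 45" --pt "4 0 0 -0.1 50" --pt "4 0 0 -0.1 54" --pt "4 0 0 -0.1 58" --pt "4 0 0 -0.1 62" --pt "4 0 0 -0.1 66" --pt "4 0 0 -0.1 68" --pt "4 0 0 -0.1 68" --pt "4 0 0 -0.1 68"

```text
time: 5.35
tool_pos: [0.5326, 0.2621, 0.0858]
tcp_rot: [-3.131, -0.251, -0.001]
wrist_force: [-0.6, 0.6, 6.0]
width: 0.614
grip_force: 48.4
```

```bash
python3 - <<'E'
from h import *
plan()
print(bot.read_state()['torque'])
im,d=bot.read_camera('wrist'); cv2.imwrite('pics/w2.png',im[...,::-1])
E
```

```text
t 5.35 tcp [0.5326 0.2621 0.0858] xdir 9.2 tilt 0.05 q [0.41 0.24 1.92 0.   0.98 1.83] w 0.614 grip 48.4 F [-0.6  0.6  6. ]
[0.27165658 0.05891685 0.0114618 ]
```

View pics/w2.png

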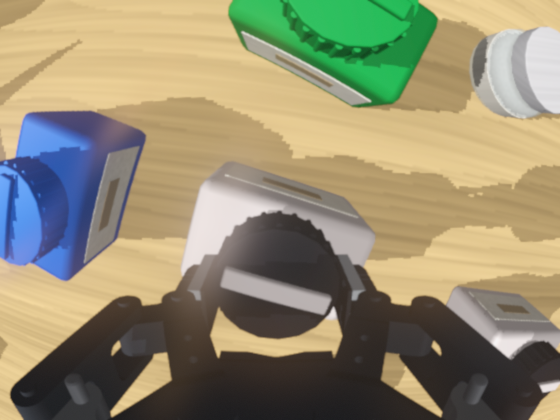

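The ridge (222,275)–(330,305) looks about parallel to the jar's long side (label 235,178–320,198). I'll put numbers on it from the wrist depth.

```bash
cat >> h.py <<'E'
def wristpts():
    s=bot.read_state(); im,d=bot.read_camera('wrist'); c=bot.calibration('wrist')
    M=np.array(c['mtx']); T=np.array(c['T_tool_cam']); h,w=d.shape
    u,v=np.meshgrid(np.arange(w),np.arange(h)); x=(u-M[0,2])/M[0,0]; y=(v-M[1,2])/M[1,1]
    r=np.hypot(x,y)+1e-9; k=np.tan(r)/r
    p=np.stack([x*k*d,-y*k*d,-d],-1)@T[:3,:3].T+T[:3,3]
    return im,d,p@R.from_rotvec(s['tcp_rot']).as_matrix().T+np.array(s['tool_pos'])
def jarang():
    im,d,P=wristpts(); Z=P[...,2]; near=(d>0)&(np.hypot(P[...,0]-bot.read_state()['tool_pos'][0],P[...,1]-bot.read_state()['tool_pos'][1])<.065)
    v,u=np.mgrid[:d.shape[0],:d.shape[1]]
    z0=Z[(u>230)&(u<330)&(v>225)&(v<260)]; print('cap z',np.median(z0))
    top=np.median(z0); g=im.astype(int).mean(-1); sat=np.ptp(im.astype(int),axis=-1)
    def ang(m):
        q=P[m][:,:2].astype(np.float32); l=cv2.fitLine(q,cv2.DIST_HUBER,0,.001,.001).ravel(); return len(q),np.degrees(np.arctan2(l[1],l[0])).round(1)%180,q.mean(0).round(4)
    print('ridge',ang(near&(u>205)&(u<345)&(v>255)&(v<320)&(Z>top+.0015)&(Z<top+.006)&(g>90)))
    print('face',ang(near&(v<300)&(Z>top-.09)&(Z<top-.042)&(sat<40)&(g>60)))
E
python3 - <<'E'
from h import *
jarang()
E
```

```text
cap z 0.10936819939201498
ridge (2342, np.float32(82.1), array([0.536 , 0.2643], dtype=float32))
face (2415, np.float32(81.1), array([0.5645, 0.2606], dtype=float32))
```

The cap is home: the ridge is at 82° and the jar's long side at 81°. I'll lift the jar now.

step_arm --pt "4 0 0 0 0" --pt "4 0 0 -1 0" --pt "4 0 0 -3 0" --pt "4 0 0 -6 0" --pt "4 0 0 -9 0" --pt "4 0 0 -12 0" --pt "4 0 0 -14 0" --pt "4 0 0 -15 0" --pt "4 0 0 -15 0" --force 60

```text
time: 6.35
tool_pos: [0.5327, 0.2617, 0.236]
tcp_rot: [-3.131, -0.25, -0.001]
wrist_force: [0.1, -0.1, -3.2]
width: 0.614
grip_force: 63.7
```

```bash
python3 - <<'E'
from h import *
jarang()
plan((.510,-.218,.235),(.510,-.218,.150),(.510,-.218,.136))
E
```

```text
cap z 0.2593802811469724
ridge (2318, np.float32(81.9), array([0.5361, 0.2637], dtype=float32))
face (2404, np.float32(81.0), array([0.5647, 0.2601], dtype=float32))
t 6.4 tcp [0.532  0.2613 0.2344] xdir 9.1 tilt 0.08 q [ 0.41  0.11  1.78 -0.    1.25  1.83] w 0.612 grip 63.7 F [ 0.1  0.4 -4.9]
(0.51, -0.218, 0.235) ->cm [-9.780e+00  4.698e+01 -2.000e-02]
(0.51, -0.218, 0.15) ->cm [-9.77 46.97  8.48]
(0.51, -0.218, 0.136) ->cm [-9.77 46.97  9.88]
```

step_arm --pt "4 -0.3 1 0 0" --pt "4 -0.8 4 0 0" --pt "4 -1.5 7 0 0" --pt "4 -2.3 11 0 0" --pt "4 -3.1 15 0 0" --pt "4 -4 19 0 0" --pt "4 -4.8 23 0 0" --pt "4 -5.6 27 0 0" --pt "4 -6.5 31 0 0" --pt "4 -7.3 35 0 0" --pt "4 -8.1 39 0 0" --pt "4 -8.9 43 0 0" --pt "4 -9.5 45.5 0 0" --pt "4 -9.8 47 0 0" --pt "4 -9.8 47 2 0" --pt "4 -9.8 47 4.5 0" --pt "4 -9.8 47 6.5 0" --pt "4 -9.8 47 7.5 0" --pt "4 -9.8 47 8 0" --pt "4 -9.8 47 8 0"

```text
time: 8.4
tool_pos: [0.5099, -0.2175, 0.1546]
tcp_rot: [-3.131, -0.25, 0.002]
wrist_force: [-0.4, -0.6, -4.0]
width: 0.61
grip_force: 64.2
```

```bash
python3 - <<'E'
from h import *
jarang()
plan((.510,-.218,.136))
im,d=bot.read_camera('scene'); cv2.imwrite('pics/s2.png',im[...,::-1])
E
```

```text
cap z 0.17791060059165492
ridge (2346, np.float32(82.1), array([ 0.5133, -0.2154], dtype=float32))
face (2392, np.float32(81.2), array([ 0.5416, -0.2197], dtype=float32))
t 8.45 tcp [ 0.5106 -0.2178  0.1556] xdir 9.1 tilt 0.01 q [-0.45  0.1   1.94  0.    1.1   0.96] w 0.612 grip 64.2 F [ 0.7 -0.1 -3.5]
(0.51, -0.218, 0.136) ->cm [-0.06  0.01  1.96]
```

View pics/s2.png

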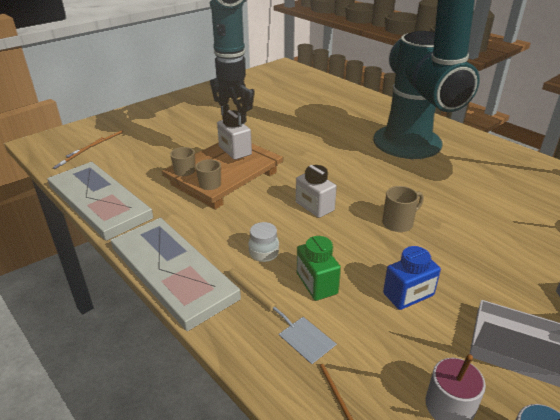

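The scene picture shows the jar at (235,138), upright over the clear part of the shelf and behind the cups. The tight jar at (316,190) hasn't moved. The cap top is at 0.178 and should end near 0.160, so I'll lower it gently.

step_arm --pt "4 0 0 0.5 0" --pt "4 0 0 1 0" --pt "4 0 0 1.3 0" --pt "4 0 0 1.45 0" --pt "4 0 0 1.6 0" --pt "4 0 0 1.7 0" --pt "4 0 0 1.8 0" --pt "4 0 0 1.8 0" --pt "4 0 0 1.8 0"

```text
time: 9.4
tool_pos: [0.5103, -0.2179, 0.1373]
tcp_rot: [-3.132, -0.25, -0.0]
wrist_force: [-0.1, -0.8, -4.9]
width: 0.61
grip_force: 64.2
```

step_arm --pt "4 0 0 0.05 0" --pt "4 0 0 0.1 0" --pt "4 0 0 0.15 0" --pt "4 0 0 0.2 0" --pt "4 0 0 0.2 0"

```text
time: 9.9
tool_pos: [0.5105, -0.2182, 0.136]
tcp_rot: [3.131, 0.25, 0.001]
wrist_force: [-2.9, -1.3, 1.4]
width: 0.61
grip_force: 64.7
```

It's down. The force went from −4.9 to +1.4 N. Now I'll release and retreat.

step_arm --pt "6 0 0 0 0" --pt "6.5 0 0 0 0" --pt "7.5 0 0 0 0" --pt "8.5 0 0 0 0" --pt "8.5 0 0 0 0" --pt "8.5 0 0 0 0" --pt "8.5 0 0 -1 0" --pt "8.5 0 0 -3 0" --pt "8.5 0 0 -6 0" --pt "8.5 0 0 -10 0" --pt "8.5 0 0 -14 0" --pt "8.5 -3 0 -18 0" --pt "8.5 -3 4 -19 0" --pt "8.5 -3 9 -19 0" --pt "8.5 -3 14 -19 0" --pt "8.5 -3 19 -19 0" --pt "8.5 -3 24 -19 0" --pt "8.5 -3 28 -19 0" --pt "8.5 -3 28 -19 0" --pt "8.5 -3 28 -19 0"

```text
time: 11.9
tool_pos: [0.5247, -0.4999, 0.3247]
tcp_rot: [-3.131, -0.247, 0.001]
wrist_force: [0.4, 0.6, 0.5]
width: 0.994
grip_force: 0.0
```

```bash
python3 - <<'E'
from h import *
plan()
im,d=bot.read_camera('top'); P=world('top',d,bot.calibration('top')); cv2.imwrite('pics/t2.png',im[...,::-1])
Z=P[...,2]
for nm,x,y,z0 in (('loose',.512,-.217,.05),('tight',.4645,.0527,0)):
    m=(np.hypot(P[...,0]-x,P[...,1]-y)<.07)&(Z>z0+.07)&(Z<z0+.12)
    if m.sum()>50:
        r=cv2.minAreaRect(P[m][:,:2].astype(np.float32)); k=m&(Z>z0+.1)
        c=P[k].astype(float).mean(0); print(nm,r,c,np.percentile(P[k][:,2],[10,50,95]))
        if nm=='loose':
            e=np.array([c[0]-.5123,c[1]+.2174]); a=np.radians(7.2); print('shelf xy',e@[np.cos(a),np.sin(a)],e@[-np.sin(a),np.cos(a)])
E
```

```text
t 11.9 tcp [ 0.5247 -0.4999  0.3247] xdir 9.0 tilt 0.08 q [-0.8   0.32  1.36  0.    1.46  0.62] w 0.994 grip 0.0 F [0.4 0.6 0.5]
loose ((0.5113738179206848, -0.216760516166687), (0.0941777229309082, 0.058157794177532196), 81.1621322631836) [ 0.51098842 -0.21525311  0.15959871] [0.15721038 0.15949795 0.16352209]
shelf xy -0.0010321650534918284 0.0022943472344761845
tight ((0.4645295739173889, 0.052701957523822784), (0.09416189044713974, 0.057596370577812195), 86.80033111572266) [0.46440602 0.0527674  0.10981381] [0.10722974 0.10962539 0.11374149]
```

View pics/t2.png

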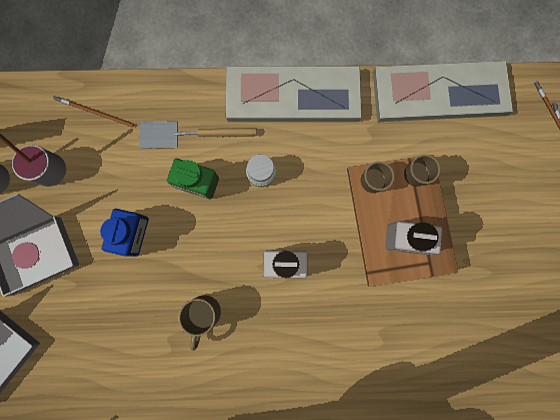

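The jar stands upright on the shelf at (415,237) with its ridge along the long side. The tight jar at (286,264) is where it was, and the arm is clear.

```bash
python3 -c "
from workcell import bot
print(bot.finish_job())"
```

```text
the job is handed in; nothing more can be done
None
```

I screwed the loose jar's cap home on the table and set the jar upright on the clear part of the shelf, within about 3 mm of its middle; the tight jar did not move, and the job was handed in at about 12 s, though no verdict came back.

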